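Make up two router kits

TASK

Make up the two kits. Red tray: lay the red-banded cutter lengthwise in the narrower cutter lane, and pack the two guide bushes in the wide lane head to tail, the brass one nose up and the grey one nose down, each as it stands now, both flat on the tray floor with the grey flange overlapping above the brass flange. Blue tray: lay the blue-banded cutter lengthwise in its cutter lane and stand the collet upright in the square pocket; leave the spindle nut and the hex key where they lie.

Things in the scene. Friction and masses are not known exactly. Their poses are not given: they have to be found in the camera images.
- red_tray: Red tray, fixed, 150 (its x) x 114 (y) x 10 mm. Origin: centre of underside; floor top at z 4 mm; 3 mm walls. A 3 mm high rib at x = +4.5 mm parts two lanes along y, both 108 mm long: cutter lane (66 mm wide, middle x = +40 mm) and wide lane (75 mm, middle x = -34 mm). The bushes go one after the other along y in the wide lane, which is too short for both flanges at one level.
- blue_tray: Blue tray, fixed, 150 (its x) x 114 (y) x 10 mm. Origin: centre of underside; floor top at z 4 mm; 3 mm walls. A 3 mm high rib at x = +4.5 mm parts two lanes along y, both 108 mm long: cutter lane (66 mm wide, middle x = +40 mm) and wide lane (75 mm, middle x = -34 mm). In the wide lane 3 mm high ribs frame a square pocket for the collet, 44 mm inside, centred at x = -34, y = 0.
- red_cutter: Router cutter lying on its side, 72 mm long, 13 mm across, grey shank and dark cutting end with a red band between them. Origin at mid-length on its underside (7 mm below its axis); its y axis runs along the cutter. Either end may point either way in the tray.
- blue_cutter: Router cutter lying on its side, 72 mm long, 13 mm across, grey shank and dark cutting end with a blue band between them. Origin at mid-length on its underside (7 mm below its axis); its y axis runs along the cutter. Either end may point either way in the tray.
- brass_bush: Brass (yellow) hat-shaped guide bush standing nose up: flange 56 mm diameter, 6 mm thick at the bottom; nose 30 mm diameter from it up to 26 mm, the part to grip. Origin: centre of the flange's underside, z up. Must stand in the tray before the grey one, e.g. at tray y = -21 mm (flange 5 mm off the end wall), or mirrored.
- grey_bush: Dark grey steel hat-shaped guide bush of the same shape standing nose down: nose 30 mm diameter from 0 to 20 mm, flange 56 mm diameter on top from 20 to 26 mm, gripped across its rim. Origin: centre of the nose's end face, on which it stands; z up. In the tray about 48 mm from the brass bush's centre (43 is contact, 55 too far), flange over brass flange and, harmlessly, over the end wall.
- collet: Pale grey spring collet standing on its narrow end, 26 mm across the widest, 37 mm tall, slotted. Origin at the centre of its underside, z up.
- spindle_nut: Whitish round spindle nut with dark notches, 50 mm across, 28 mm tall; belongs to no kit, leave it alone. Origin at the centre of its underside.
- hex_key: Black L-shaped hex key, 99 x 36 mm, 9 mm thick; belongs to no kit, leave it alone. Origin under the middle of its 99 (y) x 36 mm (x) outline; the long arm runs along y at x = -14 mm.
Mind the look-alikes: they are no part of the job. What is meant by the grey_bush is not turquoise, and is the smaller of those in its own colour.

How it is judged:
By the outcome, as a careful person would: the job done as asked, in the order asked, and still so for the second after the job is handed in, with the robot touching nothing.
It also fails if it takes over 106 s, if anything falls off the work surface, if the arm or the gripper's body presses on something with over 40 N, if the wrist force passes 120 N, or if a joint passes its speed limit or range.

ROBOT

A 7-joint arm with a two-finger parallel gripper is mounted at the origin on a cart in front of the work surface, level with it; the furniture and walls round the work are solid. World frame = base frame: x ahead of the robot, y to its left, z up, the work surface at z = 0. Lengths are in mm, angles in rad, forces in N, time in s.
With the tool pointing down it reaches from about 400 to 750 mm from the base axis. Payload 19.5 kg.
Tool frame: the origin (TCP) lies between the finger pads; the fingertips stand 11 mm ahead of it and the grasp point (between the pads) lies 8 mm behind it; z points along the fingers, y is the line along which they close (so a half turn about z gives the same grasp; the last joint's range is limited). The gripper opens to 85 mm and grips with 20 to 120 N. Pads are 22 mm wide; open, the fingers measure 114 mm over their backs; the gripper's body (76 mm by 85 mm) begins 54 mm behind the grasp point. The pads swing forward as they close: fully open they stand 13 mm farther back than shut.
Start: joints at [-1.346, 0.707, -0.028, 1.485, 0.022, 0.951, -0.075], TCP at [151.585, 554.633, 242.268] pointing down, gripper open.
Joint ranges: [-2.71, 2.71], [-0.32, 2.16], [-1.57, 1.52], [0, 2.45], [-1.46, 4.6], [0, 2.02], [-2.83, 2.83]. Speed limits (rad/s): [1.89, 1.89, 2.57, 2.57, 3.01, 3.01, 3.01].

INTERFACE

Orientations are given as a unit quaternion [w, x, y, z].
In Python, from bench import arm, optics, ticket gives the robot as it stands.
- The arm moves only by the tool jog_arm, never from a script. Its argument "rows" is a list that holds one entry, the list of rows, each a list of 7 numbers: the closure, from 0 (fully open) to 1 (shut), then the shift along the tool's x, y, z in mm, then the turn, a rotation vector about the tool's x, y, z in degrees. In form: [[[gripper, tx, ty, tz, ax, ay, az], ...]]. A call has 1 to 20 rows; each row shifts and turns the commanded pose from where the row before left it, along the tool's axes as they then stand; what a row does not reach is not made up. A row lasts 1/10 s, in which the tool goes at most 50 mm and 8.59 degrees, less where a joint would pass 70% of its speed; a pose out of reach is approached as far as the arm can. A call is refused whole if a number of a shift passes 50 or a number of a turn 8.59, either way. A call with a gripper value outside its range is refused whole. The fingers move at their own pace and stop on an object; the grip force is fixed at half the most. Time passes only in rows, so rows that do not move let the fingers close. It gives the time, the measured TCP pose, the force, the opening and the grip force at its end, in the units of the state.
- arm.state(): the state, without advancing time (a new reading comes with each control period).
- optics.get_image(name): name is "scene" or "side" or "wrist"; returns a dict with "img" (400x640x3 uint8, blue, green, red), "depth" (400x640 float32, mm along the optical axis (not along the pixel's ray), 0 where there is no reading), "mtx" (3x3 intrinsics, pixels), "dist" ([k1, k2, p1, p2, k3] as OpenCV has them; the pictures are not rectified), "camera_from_world" (4x4, takes a point from world to camera coordinates). Camera axes: x right, y up, looking along -z (the intrinsics and any distortion apply to the point x, -y, -z); pixel columns grow to the right and rows downward; lengths in mm; the calibration is good to about 2 mm. A picture is of the moment at which its call begins.
- ticket.sign_off(): hands the job in; it is judged then, once.
The state is a dict: "time_s": time; "q": joint angles; "joint_velocities": joint speeds; "joint_torque": joint torques, N m; "ee_pos": TCP position; "tcp_rot": TCP orientation; "force": force on the tool from outside, world axes, zero at the start; "ft_torque": the same for the moment, N m; "opening": finger opening in mm; "grip_force": force on a finger pad.
Only numpy, scipy, OpenCV 4.12 (cv2) and the standard library are available. Lean on these libraries where they do the work, as an engineer would, in place of code of your own. Each camera call takes 0.05 s, during which the arm holds its last target. There are 200 camera calls.

## Working session

There is one attempt and no reset: what is moved stays moved. The work goes in short steps, Python scripts to look and compute and a tool call to move; the robot and the scene stay as the last step left them, time stands still between calls to the robot, and variables do not carry over. Pictures are saved under pics/ and viewed, at most 19 in all, crops included, and the job is handed in when it is done.

Besides the shell and the picture viewer there is one more tool, called after "Request:" in YAML: its name, and indented under it one key for each argument. jog_arm: Moves the arm, as the interface text tells. Its arguments: {"type":"object","properties":{"rows":{"type":"array"}},"required":["rows"]}

```bash
ls; mkdir -p pics; cat > h.py <<'E'
import numpy as np, cv2
from bench import arm, optics, ticket
def grab(n):
    d=optics.get_image(n); np.savez('%s.npz'%n,**d); return d
def load(n): return dict(np.load('%s.npz'%n))
def ray(d,uv):
    uv=np.asarray(uv,float).reshape(-1,1,2)
    p=cv2.undistortPoints(uv,d['mtx'],d['dist']).reshape(-1,2)
    c=np.c_[p[:,0],-p[:,1],-np.ones(len(p))]
    T=np.linalg.inv(d['camera_from_world'])
    return T[:3,3],c@T[:3,:3].T
def onz(d,uv,z):
    o,r=ray(d,uv); t=(z-o[2])/r[:,2]; return o+r*t[:,None]
def dep(d):
    """world xyz image"""
    h,w=d['depth'].shape
    g=np.stack(np.meshgrid(np.arange(w),np.arange(h)),-1).reshape(-1,2)
    o,r=ray(d,g); P=o+r*d['depth'].reshape(-1,1).astype(float)
    P[d['depth'].ravel()==0]=np.nan
    return P.reshape(h,w,3)
def pix(d,P):
    P=np.asarray(P,float).reshape(-1,3); T=d['camera_from_world']
    c=P@T[:3,:3].T+T[:3,3]; c=c*[1,-1,-1]
    return cv2.projectPoints(c,np.zeros(3),np.zeros(3),d['mtx'],d['dist'])[0].reshape(-1,2)
E
python3 - <<'E'
from h import *
s=arm.state();print(s)
for n in ['scene','side','wrist']:
    d=grab(n); cv2.imwrite('pics/%s0.png'%n,d['img']); print(n,np.linalg.inv(d['camera_from_world'])[:3].round(2).tolist(),d['mtx'].tolist(),d['dist'],(d['depth']>0).mean())
E
```

```text
pics
{'time_s': 0.0, 'q': array([-1.34567578,  0.70708073, -0.02760953,  1.48498362,  0.02200678,
        0.95091444, -0.07548562]), 'joint_velocities': array([ 0.00036476,  0.00074025, -0.00126366,  0.00167905,  0.00140877,
       -0.00106339,  0.00105158]), 'joint_torque': array([-6.83931867e-04, -8.83207226e+01,  1.23446725e+00, -2.36168754e+01,
        1.69210893e-02,  6.41394843e-03,  2.01027568e-07]), 'ee_pos': array([151.54786322, 554.41116587, 241.84393883]), 'tcp_rot': array([-4.94569962e-05,  1.33008678e-01,  9.91114725e-01, -5.39449018e-04]), 'force': array([ 0.81137412, -0.58256519,  0.00288861]), 'ft_torque': array([ 0.07031485, -0.01551096, -0.07570586]), 'grip_force': 0.0, 'opening': 85.50642052797572}
scene [[0.91, 0.26, -0.32, 208.1], [-0.42, 0.59, -0.69, -645.64], [0.01, 0.76, 0.65, 697.89]] [[391.87352328738774, 0.0, 316.1066346769825], [0.0, 391.87352328738774, 200.56165808214476], [0.0, 0.0, 1.0]] [0.02868694 0.         0.         0.         0.        ] 0.99598828125
side [[-0.55, 0.43, -0.72, -33.86], [-0.84, -0.3, 0.46, 455.22], [-0.02, 0.85, 0.52, 483.14]] [[371.77354065180293, 0.0, 325.0845650236465], [0.0, 371.77354065180293, 196.91037247283845], [0.0, 0.0, 1.0]] [-0.02364173  0.          0.          0.          0.        ] 0.995875
wrist [[0.26, -0.92, -0.3, 75.61], [0.96, 0.25, 0.08, 575.25], [-0.0, -0.31, 0.95, 371.72]] [[296.61713238052494, 0.0, 319.66611690382507], [0.0, 296.61713238052494, 200.852116844529], [0.0, 0.0, 1.0]] [-0.04858181  0.          0.          0.          0.        ] 0.99589453125
```

View pics/scene0.png

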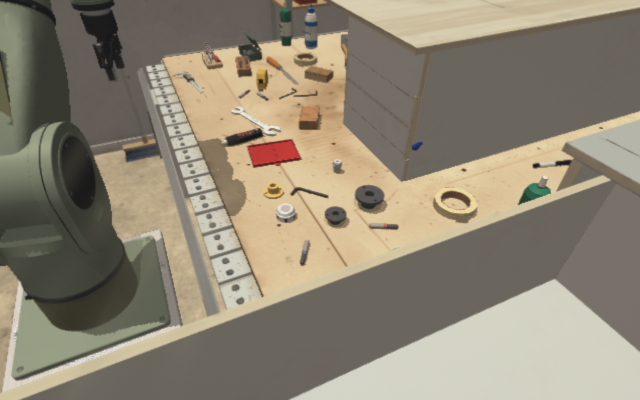

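View pics/side0.png

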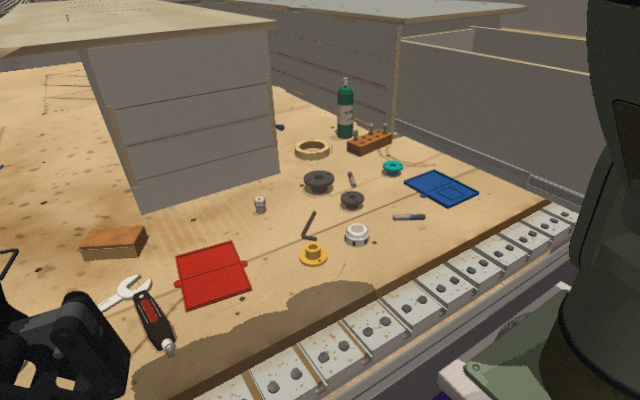

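View pics/wrist0.png

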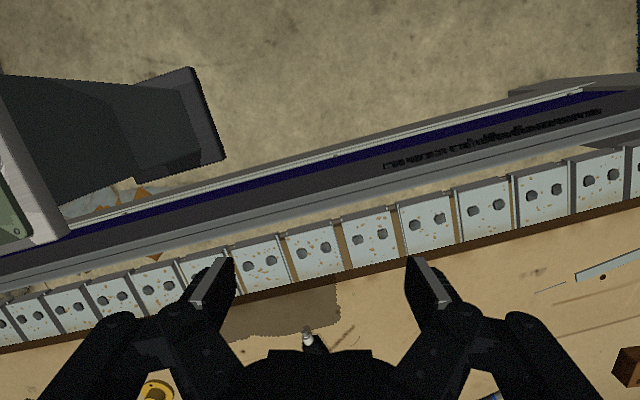

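The scene view shows the red tray at (273,152), brass bush (272,190), hex key (310,192), nut (286,212), collet (337,166), large grey bush (369,196), small grey bush (335,215), and cutters at (383,226) and (305,252). The blue tray is only in the side view, at (441,188), with the turquoise decoy at (392,168). The wrist camera sees only the cart's edge.

```bash
python3 - <<'E'
from h import *
from scipy import ndimage as nd
for n in ['side','scene']:
    d=load(n); P=dep(d); z=P[...,2]
    ok=(z>3.)&(z<60)&(P[...,0]>250)&(P[...,0]<900)&(abs(P[...,1])<450)
    hsv=cv2.cvtColor(d['img'],cv2.COLOR_BGR2HSV)
    G=np.zeros((450,325),np.uint8)
    p=P[ok]; i=((p[:,1]+450)/2).astype(int); j=((p[:,0]-250)/2).astype(int); 
    G[i.clip(0,449),j.clip(0,324)]=1
    L,k=nd.label(cv2.morphologyEx(G,cv2.MORPH_CLOSE,np.ones((3,3))))
    li=L[i.clip(0,449),j.clip(0,324)]
    print(n,'table z',np.nanmedian(z[(abs(z)<15)&(P[...,0]>400)&(P[...,0]<700)&(abs(P[...,1])<300)]))
    uv=np.argwhere(ok)
    for l in range(1,k+1):
        m=li==l
        if m.sum()<25: continue
        q=p[m]; print(m.sum(),'px',uv[m].mean(0)[::-1].round(),'xy min',q.min(0)[:2].round(),'max',q.max(0).round(),'bgr',d['img'][ok][m].mean(0).round())
d=load('side'); 
c=cv2.resize(d['img'][120:290,240:490],None,fx=3.2,fy=3.2,interpolation=cv2.INTER_CUBIC); cv2.imwrite('pics/sidecrop.png',c[:600,:800])
E
```

```text
side table z 1.791002981096824
2405 px [480. 164.] xy min [ 250. -377.] max [ 900. -328.   60.] bgr [81. 88. 94.]
776 px [369. 142.] xy min [ 765. -327.] max [ 842. -171.   60.] bgr [ 47.  78. 115.]
1575 px [441. 188.] xy min [ 419. -288.] max [ 577. -159.   14.] bgr [122.  78.  44.]
230 px [393. 167.] xy min [ 606. -215.] max [ 664. -158.   30.] bgr [118. 130.  46.]
63 px [321. 143.] xy min [ 865. -132.] max [ 899. -108.   27.] bgr [ 81. 121. 149.]
362 px [313. 153.] xy min [ 820. -130.] max [898. -24.  28.] bgr [ 87. 129. 153.]
172 px [408. 216.] xy min [424. -97.] max [472. -37.  17.] bgr [100. 107. 117.]
77 px [352. 179.] xy min [622. -86.] max [694. -51.  16.] bgr [ 96. 113. 132.]
331 px [352. 199.] xy min [531. -26.] max [590.  35.  30.] bgr [70. 79. 89.]
526 px [319. 180.] xy min [634. -14.] max [715.  67.  40.] bgr [68. 77. 86.]
474 px [357. 234.] xy min [427.  48.] max [476.  98.  32.] bgr [143. 157. 169.]
2918 px [207. 185.] xy min [800.  66.] max [818. 436.  60.] bgr [ 96. 105. 114.]
169 px [309. 228.] xy min [498.  90.] max [588. 163.  13.] bgr [66. 83. 97.]
507 px [313. 
[... 912 characters left out ...]
385. 152.] xy min [803.  64.] max [900. 435.  60.] bgr [100. 108. 115.]
113 px [308. 192.] xy min [499.  89.] max [588. 163.  11.] bgr [72. 84. 93.]
239 px [273. 190.] xy min [429. 144.] max [483. 198.  28.] bgr [ 87. 148. 182.]
98 px [337. 165.] xy min [650. 177.] max [676. 202.  39.] bgr [119. 132. 141.]
75 px [284. 161.] xy min [499. 291.] max [586. 305.  12.] bgr [ 43.  49. 128.]
41 px [261. 164.] xy min [442. 303.] max [497. 317.  12.] bgr [ 41.  46. 127.]
45 px [289. 155.] xy min [541. 306.] max [582. 336.   7.] bgr [ 55.  60. 192.]
621 px [271. 150.] xy min [445. 313.] max [604. 422.  14.] bgr [ 55.  61. 178.]
82 px [313. 124.] xy min [676. 435.] max [717. 450.  36.] bgr [52. 72. 95.]
```

View pics/sidecrop.png

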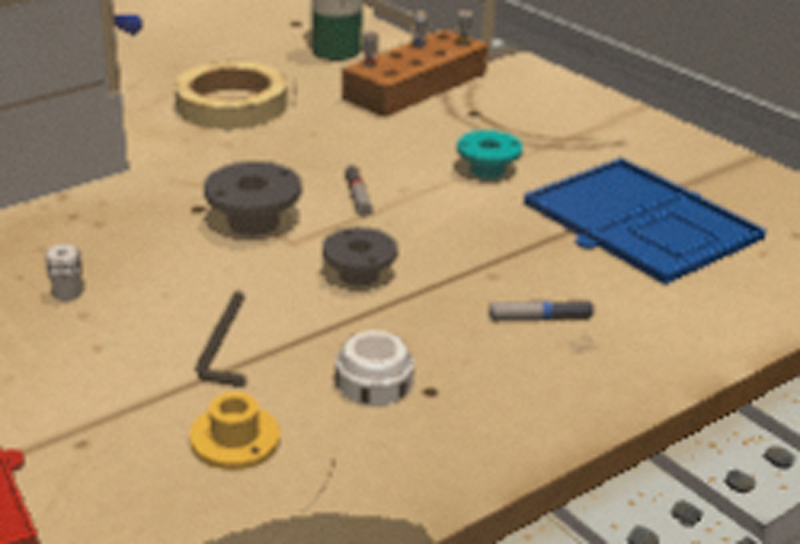

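The crop shows the red-banded cutter at the far position, crop (358,190), and the blue-banded one near, crop (540,310). The two dark bushes are large at (253,195) and small at (360,255), so the small one is mine. The blue tray's pocket side faces bottom right. Next, rectified top views of both trays.

```bash
python3 - <<'E'
from h import *
d=load('side')
ims=[]
for cx,cy,col in [(523,360,'r'),(498,-223,'b')]:
    # up = +x, left = +y, 2 px/mm, plane z=10
    v,u=np.mgrid[0:400,0:400]
    W=np.stack([cx+(200-v)/2,cy+(200-u)/2,np.full(u.shape,10.)],-1)
    m=pix(d,W).astype(np.float32).reshape(400,400,2)
    ims.append(cv2.remap(d['img'],m[...,0],m[...,1],cv2.INTER_CUBIC))
    hsv=cv2.cvtColor(d['img'],cv2.COLOR_BGR2HSV); H,S,V=cv2.split(hsv)
    mk=(((H<6)|(H>174))&(S>150)&(V>60)) if col=='r' else ((H>100)&(H<125)&(S>110)&(V>40))
    P=dep(d); mk&=(abs(P[...,0]-cx)<110)&(abs(P[...,1]-cy)<100)
    Q=P[mk]
    for lo,hi in [(-9,99),(8,16)]:
        q=Q[(Q[:,2]>lo)&(Q[:,2]<hi)]; r=cv2.minAreaRect(q[:,:2].astype(np.float32)); print(col,len(q),r,np.percentile(q[:,2],[5,50,95]).round(1))
cv2.imwrite('pics/trays.png',np.hstack(ims))
E
```

```text
r 3504 ((523.603515625, 360.1788330078125), (133.62049865722656, 151.9207305908203), 82.19291687011719) [ 3.9  5.4 10.4]
r 361 ((523.24365234375, 359.95050048828125), (114.69812774658203, 151.0341796875), 82.46704864501953) [ 8.3 10.3 12.2]
b 1440 ((499.2721252441406, -222.6097412109375), (125.87765502929688, 151.55157470703125), 89.44252014160156) [ 4.4  6.1 10.8]
b 273 ((498.2435607910156, -226.72396850585938), (116.50334930419922, 149.4004669189453), 89.67633056640625) [ 8.2  9.6 12.1]
```

View pics/trays.png

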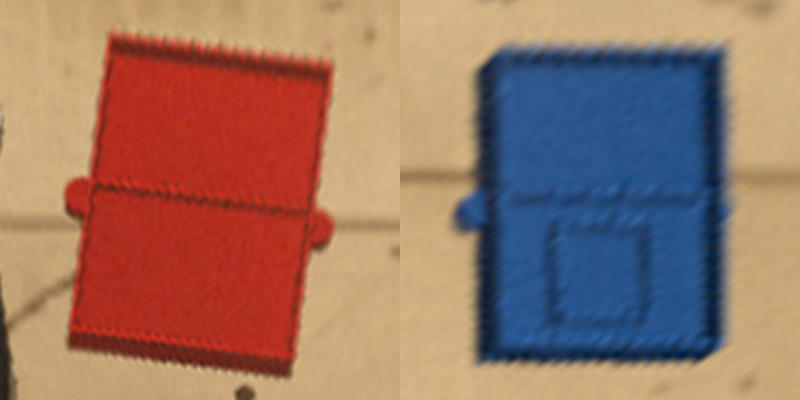

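Left half: the red tray is yawed about -7.6°, its rib runs between the tabs (78,195)–(318,230), and the upper (+x) lane is the narrower one. Right half: the blue tray is near 0° yaw with its pocket at (600,275) in the -x lane, so +x points away from the robot on both trays. Now I'll refine the object poses.

```bash
python3 - <<'E'
from h import *
B={'redcut':(610,710,-110,-35,5,20,7),'bluecut':(410,485,-115,-25,5,20,7),'brass':(420,492,138,212,20,33,26),'greyb':(525,597,-35,42,21,35,26),'collet':(640,690,165,225,30,45,37)}
for k,(x0,x1,y0,y1,z0,z1,zt) in B.items():
  for n in ['side','scene']:
    d=load(n);P=dep(d)
    m=(P[...,0]>x0)&(P[...,0]<x1)&(P[...,1]>y0)&(P[...,1]<y1)&(P[...,2]>z0)&(P[...,2]<z1)
    q=P[m]; 
    r=cv2.minAreaRect(q[:,:2].astype(np.float32))
    c=cv2.minEnclosingCircle(q[:,:2].astype(np.float32))
    print(k,n,len(q),'rect',np.round(r[0]),np.round(r[1]),round(r[2],1),'circ',np.round(c[0],1),round(c[1],1),'zmed',np.median(q[:,2]).round(1))
    if 'cut' in k:
        e=q[:,:2]-q[:,:2].mean(0); w=np.linalg.svd(e,full_matrices=False)[2][0]; t=e@w
        a=(t.max()+t.min())/2*w+q[:,:2].mean(0); print('  axis deg',np.degrees(np.arctan2(w[1],w[0])).round(1),'len',np.ptp(t).round(1),'mid',a.round(1))
# red rib location in tray frame
d=load('side');P=dep(d)
th=np.radians(-7.6);c=np.array([523.3,360.]);R=np.array([[np.cos(th),-np.sin(th)],[np.sin(th),np.cos(th)]])
q=(P[...,:2]-c)@R; m=(abs(q[...,0])<60)&(abs(q[...,1])<45)
b=np.round(q[...,0][m]/2)*2; z=P[...,2][m]
print([(int(v),round(float(np.median(z[b==v])),1)) for v in range(-20,22,2)])
E
```

```text
redcut side 71 rect [661. -69.] [12. 70.] 64.8 circ [661.6 -68.3] 35.1 zmed 12.6
  axis deg 154.5 len 70.1 mid [661.5 -68.6]
redcut scene 126 rect [663. -74.] [13. 71.] 60.4 circ [663.  -73.6] 35.5 zmed 10.7
  axis deg -26.6 len 70.9 mid [662.7 -74.1]
bluecut side 156 rect [445. -67.] [69. 14.] 51.1 circ [447.2 -68.9] 34.4 zmed 11.3
  axis deg -123.7 len 68.1 mid [444.2 -67.3]
bluecut scene 124 rect [446. -73.] [71. 13.] 58.3 circ [444.1 -71.3] 35.7 zmed 11.3
  axis deg -123.0 len 71.2 mid [446.4 -72.8]
brass side 149 rect [457. 176.] [27. 31.] 57.9 circ [457.  176.8] 15.6 zmed 26.7
brass scene 66 rect [457. 175.] [29. 28.] 23.6 circ [457.1 172.9] 17.0 zmed 24.9
greyb side 271 rect [562.   2.] [54. 54.] 56.3 circ [562.2   1.8] 28.5 zmed 27.3
greyb scene 269 rect [563.   0.] [55. 55.] 23.3 circ [564.1   1.3] 29.5 zmed 26.0
collet side 80 rect [663. 193.] [23. 24.] 44.3 circ [664.7 193.4] 13.9 zmed 37.5
collet scene 46 rect [664. 191.] [23. 24.] 61.5 circ [663.5 190.7] 12.4 zmed 36.4
[(-20, 5.1), (-18, 5.1), (-16, 5.2), (-14, 5.0), (-12, 5.1), (-10, 5.3), (-8, 5.2), (-6, 5.0), (-4, 5.3), (-2, 5.4), (0, 5.4), (2, 5.7), (4, 6.7), (6, 7.2), (8, 6.9), (10, 6.4), (12, 5.2), (14, 5.2), (16, 5.4), (18, 5.5), (20, 5.5)]
```

```bash
cat > go.py <<'E'
# usage: go.py x y z phi ; tool-frame shift AFTER turning, and BEFORE turning
from h import *; import sys
from scipy.spatial.transform import Rotation as Ro
def rep(t=None):
    s=arm.state(); q=s['tcp_rot']; R=Ro.from_quat([q[1],q[2],q[3],q[0]]).as_matrix(); p=s['ee_pos']
    ph=np.degrees(np.arctan2(R[1,1],R[0,1]))
    print('t',round(s['time_s'],2),'p',p.round(1),'phi',ph.round(1),'tilt',R[:2,2].round(4),'F',s['force'].round(1),'open',round(s['opening'],1),'grip',round(s['grip_force'],1),'q',s['q'].round(2))
    if t:
        x,y,z,f=t; dphi=(f-ph+180)%360-180; print('az total',round(-dphi,2))
        for lab,a in [('before',ph),('after',f)]:
            a=np.radians(a); yv=np.array([np.cos(a),np.sin(a)]); xv=np.array([-yv[1],yv[0]]); e=np.array([x,y])-p[:2]
            print(lab,'tx %.1f ty %.1f tz %.1f'%(e@xv,e@yv,p[2]-z))
if __name__=='__main__': rep([float(v) for v in sys.argv[1:]])
E
python3 go.py 662.5 -71.5 120 64
```

```text
t 0.15 p [151.6 554.5 241.9] phi 74.7 tilt [-0.0002 -0.0008] F [ 0.4 -1.  -0.6] open 85.4 grip 0.0 q [-1.35  0.71 -0.03  1.48  0.02  0.95 -0.08]
az total 10.71
before tx -657.9 ty -469.1 tz 121.9
after tx -733.6 ty -338.6 tz 121.9
```

Request:
jog_arm:
  rows:
    - [[0,0,0,0,0,0,5.35],[0,0,0,0,0,0,5.35],[0,-40.7,-18.8,6.8,0,0,0],[0,-40.7,-18.8,6.8,0,0,0],[0,-40.7,-18.8,6.8,0,0,0],[0,-40.7,-18.8,6.8,0,0,0],[0,-40.7,-18.8,6.8,0,0,0],[0,-40.7,-18.8,6.8,0,0,0],[0,-40.7,-18.8,6.8,0,0,0],[0,-40.7,-18.8,6.8,0,0,0],[0,-40.7,-18.8,6.8,0,0,0],[0,-40.7,-18.8,6.8,0,0,0],[0,-40.7,-18.8,6.8,0,0,0],[0,-40.7,-18.8,6.8,0,0,0],[0,-40.7,-18.8,6.8,0,0,0],[0,-40.7,-18.8,6.8,0,0,0],[0,-40.7,-18.8,6.8,0,0,0],[0,-40.7,-18.8,6.8,0,0,0],[0,-40.7,-18.8,6.8,0,0,0],[0,-40.7,-18.8,6.8,0,0,0]]

```text
time_s: 2.15
ee_pos: [662.6, -72.4, 119.5]
tcp_rot: [-0.0, 0.225, 0.974, -0.0]
force: [-0.0, 0.4, -0.9]
opening: 85.6
grip_force: 0.0
```

Request:
jog_arm:
  rows:
    - [[0.3,0,0,0,0,0,0],[0.3,0,0,0,0,0,0],[0.3,0,0,0,0,0,0]]

```text
time_s: 2.45
ee_pos: [661.5, -69.5, 119.9]
tcp_rot: [-0.0, 0.224, 0.975, 0.0]
force: [0.0, 0.4, 1.1]
opening: 59.6
grip_force: 0.0
```

```bash
python3 - <<'E'
from h import *
d=grab('wrist'); cv2.imwrite('pics/w1.png',d['img'])
import go; go.rep([662.5,-71.5,14,64])
P=dep(d); m=(abs(P[...,0]-662)<55)&(abs(P[...,1]+71)<50)&(P[...,2]>5)&(P[...,2]<20)
q=P[m];e=q[:,:2]-q[:,:2].mean(0); w=np.linalg.svd(e,full_matrices=False)[2][0]; t=e@w
print(m.sum(),'deg',np.degrees(np.arctan2(w[1],w[0])),'mid',(t.max()+t.min())/2*w+q[:,:2].mean(0),np.ptp(t),np.median(q[:,2]))
E
```

```text
t 2.5 p [661.6 -69.3 120.2] phi 64.1 tilt [-0.0001  0.0004] F [-1.4  1.2 -0.7] open 59.8 grip 0.0 q [ 0.13  0.99 -0.17  1.24  0.18  0.92  1.04]
az total 0.09
before tx -1.8 ty -1.5 tz 106.2
after tx -1.8 ty -1.5 tz 106.2
1080 deg -26.893576090020836 mid [663.89561342 -70.97608594] 71.65190730270973 9.461607136022721
```

Request:
jog_arm:
  rows:
    - [[0.3,-2.5,-0.9,20,0,0,0.7],[0.3,0,0,20,0,0,0],[0.3,0,0,20,0,0,0],[0.3,0,0,20,0,0,0],[0.3,0,0,16,0,0,0],[0.3,0,0,10.5,0,0,0],[0.3,0,0,0,0,0,0],[1,0,0,0,0,0,0],[1,0,0,0,0,0,0],[1,0,0,0,0,0,0],[1,0,0,0,0,0,0],[1,0,0,0,0,0,0],[1,0,0,0,0,0,0],[1,0,0,0,0,0,0],[1,0,0,0,0,0,0]]

```text
time_s: 4.0
ee_pos: [664.0, -72.5, 14.3]
tcp_rot: [0.0, 0.231, 0.973, 0.0]
force: [-3.0, -0.3, 6.6]
opening: 9.9
grip_force: 59.3
```

Request:
jog_arm:
  rows:
    - [[1,0,0,-10,0,0,0],[1,0,0,-20,0,0,0],[1,0,0,-30,0,0,0],[1,0,0,-30,0,0,0],[1,0,0,-30,0,0,0],[1,0,0,0,0,0,0]]

```text
time_s: 4.6
ee_pos: [665.3, -72.6, 138.2]
tcp_rot: [0.003, 0.231, 0.973, 0.0]
force: [0.5, 0.2, -0.2]
opening: 9.6
grip_force: 58.7
```

```bash
python3 - <<'E'
from h import *
d=grab('wrist'); s=grab('scene'); c=cv2.resize(s['img'][120:270,300:460],None,fx=2.6,fy=2.6); 
cv2.imwrite('pics/w2.png',np.hstack([cv2.resize(d['img'],None,fx=.55,fy=.55)[:220],cv2.resize(c,(352,220))]))
import go; go.rep([563.0,354.7,90,-7.6])
E
```

```text
t 4.7 p [663.8 -72.5 134.2] phi 63.3 tilt [ 0.0009 -0.0002] F [ 0.2 -0.  -1.8] open 9.8 grip 58.7 q [ 0.13  0.98 -0.17  1.22  0.17  0.95  1.04]
az total 70.91
before tx 281.9 ty 336.5 tz 44.2
after tx 410.2 ty -156.4 tz 44.2
```

View pics/w2.png

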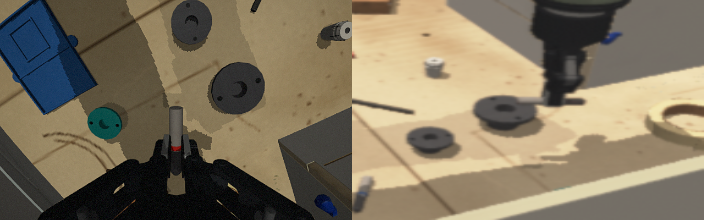

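The wrist view shows the red-banded cutter held firmly between the fingers, with its band at (176,150). I'm carrying it to the red tray.

Request:
jog_arm:
  rows:
    - [[1,25.6,30.6,0,0,0,0],[1,25.6,30.6,0,0,0,0],[1,25.6,30.6,0,0,0,0],[1,25.6,30.6,0,0,0,0],[1,25.6,30.6,0,0,0,0],[1,25.6,30.6,0,0,0,0],[1,25.6,30.6,0,0,0,0],[1,25.6,30.6,0,0,0,0],[1,25.6,30.6,0,0,0,0],[1,25.6,30.6,0,0,0,0],[1,25.6,30.6,0,0,0,0],[1,0,0,4,0,0,8.1],[1,0,0,5,0,0,8.1],[1,0,0,5,0,0,8.1],[1,0,0,5,0,0,8.1],[1,0,0,5,0,0,8.1],[1,0,0,5,0,0,8.1],[1,0,0,5,0,0,8.1],[1,0,0,5,0,0,8.1],[1,0,0,5,0,0,6.1]]

```text
time_s: 6.7
ee_pos: [562.8, 354.5, 88.2]
tcp_rot: [0.0, 0.754, 0.657, -0.001]
force: [-0.6, 0.5, -1.6]
opening: 9.4
grip_force: 58.8
```

Request:
jog_arm:
  rows:
    - [[1,0,0,0,0,0,0],[1,0,0,0,0,0,0]]

```text
time_s: 6.9
ee_pos: [563.0, 354.6, 88.9]
tcp_rot: [0.0, 0.751, 0.66, -0.001]
force: [0.4, 1.0, -1.3]
opening: 9.7
grip_force: 58.8
```

```bash
python3 - <<'E'
from h import *
import go; go.rep([563.0,354.7,19,-7.6])
d=grab('wrist'); cv2.imwrite('pics/w3.png',d['img'])
E
```

```text
t 6.9 p [563.  354.6  88.9] phi -7.4 tilt [-0.0007 -0.0008] F [ 0.4  1.  -1.3] open 9.7 grip 58.8 q [-0.71  1.05  0.24  1.27 -0.28  0.86 -0.53]
az total 0.21
before tx 0.1 ty -0.0 tz 69.9
after tx 0.1 ty -0.0 tz 69.9
```

View pics/w3.png

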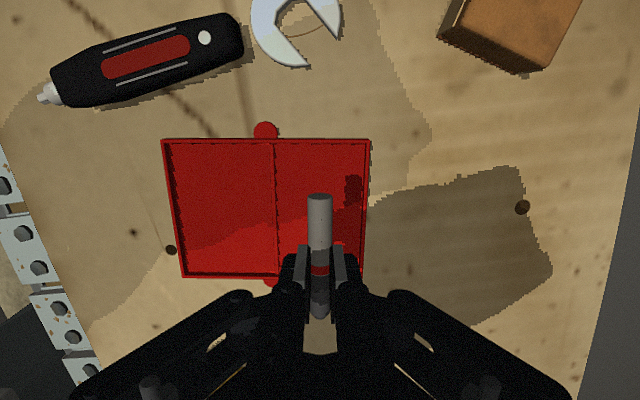

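The cutter is held parallel to the rib, over the narrower right-hand lane at (320,230). Lowering it.

Request:
jog_arm:
  rows:
    - [[1,0,0,20,0,0,0],[1,0,0,20,0,0,0],[1,0,0,15,0,0,0],[1,0,0,8,0,0,0],[1,0,0,4,0,0,0],[1,0,0,3,0,0,0],[1,0,0,0,0,0,0],[0.6,0,0,0,0,0,0],[0.6,0,0,0,0,0,0],[0.6,0,0,0,0,0,0],[0.6,0,0,-10,0,0,0],[0.6,0,0,-20,0,0,0],[0.6,0,0,-30,0,0,0],[0.6,0,0,-30,0,0,0],[0.6,0,0,-10,0,0,0],[0.4,0,0,0,0,0,0],[0.4,0,0,0,0,0,0]]

```text
time_s: 8.65
ee_pos: [563.0, 354.6, 118.8]
tcp_rot: [-0.0, 0.752, 0.659, -0.0]
force: [-0.3, -0.5, -0.9]
opening: 51.3
grip_force: 0.0
```

```bash
python3 - <<'E'
from h import *
import go; go.rep([457,175.0,80,-7.6])
d=grab('wrist'); d=grab('side'); cv2.imwrite('pics/s3.png',cv2.resize(d['img'][180:340,130:370],None,fx=2,fy=2))
E
```

```text
t 8.65 p [563.  354.6 118.8] phi -7.6 tilt [-0.0008 -0.0004] F [-0.3 -0.5 -0.9] open 51.3 grip 0.0 q [-0.71  1.01  0.25  1.25 -0.27  0.92 -0.54]
az total 0.01
before tx -192.1 ty -81.3 tz 38.8
after tx -192.1 ty -81.3 tz 38.8
```

View pics/s3.png

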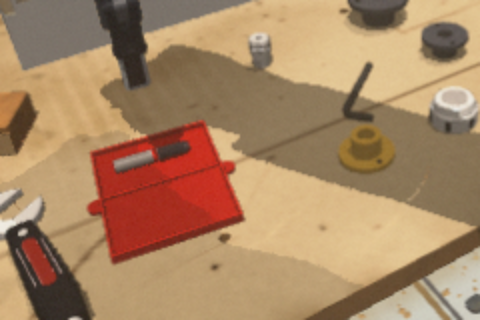

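The cutter lies flat and lengthwise in the narrower lane, at (150,157) in the crop. Brass bush next.

Request:
jog_arm:
  rows:
    - [[0.4,-32,-13.55,3,0,0,0],[0.4,-32,-13.55,3,0,0,0],[0.4,-32,-13.55,3,0,0,0],[0.4,-32,-13.55,3,0,0,0],[0.4,-32,-13.55,3,0,0,0],[0.4,-32,-13.55,3,0,0,0],[0.4,0,0,0,0,0,0],[0.4,0,0,0,0,0,0]]

```text
time_s: 9.55
ee_pos: [457.3, 174.9, 101.0]
tcp_rot: [-0.0, 0.753, 0.658, -0.0]
force: [0.1, 0.2, -0.4]
opening: 51.3
grip_force: 0.0
```

```bash
python3 - <<'E'
from h import *
d=grab('wrist'); P=dep(d); cv2.imwrite('pics/w4.png',d['img'])
H,S,V=cv2.split(cv2.cvtColor(d['img'],cv2.COLOR_BGR2HSV))
m=(abs(P[...,0]-457)<45)&(abs(P[...,1]-175)<45)&(H>15)&(H<32)&(S>130)
for lo,hi in [(3,12),(20,32)]:
    q=P[m&(P[...,2]>lo)&(P[...,2]<hi)][:,:2].astype(np.float32)
    print(len(q),cv2.minEnclosingCircle(q),np.percentile(q,[1,99],axis=0).round(1).tolist())
import go; go.rep([457,175,18.5,-7.6])
E
```

```text
2156 ((469.06103515625, 168.86395263671875), 40.975364685058594) [[431.3, 149.4], [484.0, 202.7]]
857 ((457.8091125488281, 175.9105987548828), 15.075164794921875) [[443.5, 161.9], [471.9, 190.5]]
t 9.6 p [457.5 175.6 101.1] phi -7.6 tilt [-0.0003  0.0001] F [ 0.6 -0.8 -0. ] open 51.3 grip 0.0 q [-0.51  0.83  0.14  1.94 -0.28  0.39 -0.29]
az total 0.02
before tx -0.6 ty -0.4 tz 82.6
after tx -0.6 ty -0.4 tz 82.6
```

Request:
jog_arm:
  rows:
    - [[0.4,0.5,0,20,0,0,0],[0.4,0,0,20,0,0,0],[0.4,0,0,20,0,0,0],[0.4,0,0,14,0,0,0],[0.4,0,0,8.5,0,0,0],[0.4,0,0,0,0,0,0],[1,0,0,0,0,0,0],[1,0,0,0,0,0,0],[1,0,0,0,0,0,0],[1,0,0,0,0,0,0],[1,0,0,0,0,0,0]]

```text
time_s: 10.7
ee_pos: [457.7, 175.9, 19.7]
tcp_rot: [0.0, 0.752, 0.659, 0.0]
force: [0.3, 0.1, 4.9]
opening: 27.6
grip_force: 58.8
```

Request:
jog_arm:
  rows:
    - [[1,0,0,-8,0,0,0],[1,0,0,-15,0,0,0],[1,0,0,-20,0,0,0],[1,0,0,-20,0,0,0],[1,0,0,0,0,0,0],[1,0,0,0,0,0,0]]

```text
time_s: 11.3
ee_pos: [457.5, 175.9, 82.3]
tcp_rot: [0.0, 0.752, 0.659, 0.0]
force: [0.1, 0.6, -1.5]
opening: 27.5
grip_force: 59.3
```

```bash
python3 - <<'E'
from h import *
d=grab('wrist'); d=grab('side'); cv2.imwrite('pics/s4.png',cv2.resize(d['img'][180:340,200:440],None,fx=2,fy=2))
import go; go.rep([486.8,343.7,81,-7.6])
E
```

```text
t 11.4 p [457.2 175.6  81.5] phi -7.6 tilt [-0.0006 -0.0003] F [ 0.6 -0.8 -2.7] open 28.0 grip 59.3 q [-0.5   0.87  0.13  1.95 -0.29  0.34 -0.28]
az total 0.01
before tx 170.5 ty 7.2 tz 0.5
after tx 170.5 ty 7.2 tz 0.5
```

View pics/s4.png

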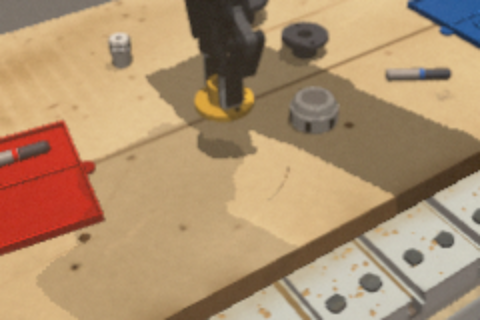

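The brass bush is held level, at (225,97) in the crop.

Request:
jog_arm:
  rows:
    - [[1,34.1,1.4,0,0,0,0],[1,34.1,1.4,0,0,0,0],[1,34.1,1.4,0,0,0,0],[1,34.1,1.5,0,0,0,0],[1,34.1,1.5,0,0,0,0],[1,0,0,0,0,0,0],[1,0,0,0,0,0,0]]

```text
time_s: 12.1
ee_pos: [486.5, 343.7, 80.9]
tcp_rot: [0.0, 0.752, 0.659, -0.001]
force: [0.6, -0.8, -2.1]
opening: 27.8
grip_force: 59.6
```

```bash
python3 - <<'E'
from h import *
import go; go.rep([486.8,343.7,24.5,-7.6])
th=np.radians(-7.6);R=np.array([[np.cos(th),-np.sin(th)],[np.sin(th),np.cos(th)]])
for n in ['wrist','side']:
    d=grab(n); P=dep(d); H,S,V=cv2.split(cv2.cvtColor(d['img'],cv2.COLOR_BGR2HSV))
    m=((H<6)|(H>174))&(S>150)&(V>50)&(abs(P[...,0]-523)<110)&(abs(P[...,1]-360)<85)&(P[...,2]>7.5)&(P[...,2]<14)
    q=(P[m][:,:2]-[523.3,360])@R
    print(n,len(q),'tray-frame 1/99%',np.percentile(q,[1,99],axis=0).round(1).tolist(), 'z',np.median(P[m][:,2]))
    # far-wall (+y): angle fit
    e=q[(q[:,1]>45)&(q[:,1]<59)&(abs(q[:,0])<60)]
    if len(e)>20: print(np.polyfit(e[:,0],e[:,1],1).round(4))
E
```

```text
t 12.1 p [486.5 343.7  80.9] phi -7.5 tilt [-0.0011 -0.0012] F [ 0.6 -0.8 -2.1] open 27.8 grip 59.6 q [-0.78  0.97  0.24  1.56 -0.33  0.65 -0.51]
az total 0.06
before tx 0.0 ty 0.3 tz 56.4
after tx 0.0 ty 0.3 tz 56.4
wrist 1868 tray-frame 1/99% [[-72.9, -57.2], [75.6, 55.9]] z 8.259404731455518
[-1.80000e-03  5.44267e+01]
side 381 tray-frame 1/99% [[-75.3, -56.6], [74.8, 56.6]] z 10.205384700474383
[-9.00000e-03  5.47826e+01]
```

Request:
jog_arm:
  rows:
    - [[1,0,0,16,0,0,0],[1,0,0,16,0,0,0],[1,0,0,12,0,0,0],[1,0,0,6,0,0,0],[1,0,0,4,0,0,0],[1,0,0,2.5,0,0,0],[1,0,0,0,0,0,0]]

```text
time_s: 12.9
ee_pos: [487.1, 343.7, 25.5]
tcp_rot: [0.0, 0.752, 0.659, -0.0]
force: [0.2, -0.2, -1.8]
opening: 27.8
grip_force: 59.6
```

Request:
jog_arm:
  rows:
    - [[0.45,0,0,0.5,0,0,0],[0.45,0,0,0,0,0,0],[0.45,0,0,0,0,0,0],[0.45,0,0,-10,0,0,0],[0.45,0,0,-20,0,0,0],[0.45,0,0,-30,0,0,0],[0.45,0,0,-30,0,0,0],[0.1,0,0,-20,0,0,0],[0.1,0,0,0,0,0,0],[0.1,0,0,0,0,0,0]]

```text
time_s: 13.9
ee_pos: [487.0, 343.8, 135.5]
tcp_rot: [-0.0, 0.752, 0.659, 0.0]
force: [-0.6, -0.4, -0.4]
opening: 76.7
grip_force: 0.0
```

```bash
python3 - <<'E'
from h import *
import go; go.rep([562.5,1.5,110,-7.6])
th=np.radians(-7.6);R=np.array([[np.cos(th),-np.sin(th)],[np.sin(th),np.cos(th)]])
for n in ['wrist','side']:
    d=grab(n); P=dep(d); H,S,V=cv2.split(cv2.cvtColor(d['img'],cv2.COLOR_BGR2HSV))
    m=(abs(P[...,0]-487)<45)&(abs(P[...,1]-343)<45)&(H>15)&(H<32)&(S>130)
    for lo,hi in [(7.5,14),(24,36)]:
        q=P[m&(P[...,2]>lo)&(P[...,2]<hi)]
        if len(q)>9:
            c,r=cv2.minEnclosingCircle(q[:,:2].astype(np.float32)); print(n,len(q),c,r,'tray',((np.array(c)-[523.3,360])@R).round(1),'z',np.median(q[:,2]).round(1))
E
```

```text
t 13.9 p [487.  343.8 135.5] phi -7.6 tilt [0.0005 0.0005] F [-0.6 -0.4 -0.4] open 76.7 grip 0.0 q [-0.8   0.89  0.27  1.53 -0.31  0.76 -0.53]
az total 0.02
before tx -329.4 ty 120.0 tz 25.5
after tx -329.3 ty 120.1 tz 25.5
wrist 1490 (487.9678039550781, 343.7371520996094) 27.924503326416016 tray [-32.9 -20.8] z 8.4
wrist 672 (488.02838134765625, 343.5173645019531) 15.21258544921875 tray [-32.8 -21. ] z 28.2
side 330 (486.2244873046875, 344.40032958984375) 27.865976333618164 tray [-34.7 -20.4] z 11.3
side 176 (486.7759704589844, 344.996337890625) 15.944616317749023 tray [-34.2 -19.7] z 30.3
```

Request:
jog_arm:
  rows:
    - [[0,-36.6,13.3,0,0,0,0],[0,-36.6,13.3,0,0,0,0],[0,-36.6,13.3,0,0,0,0],[0,-36.6,13.3,0,0,0,0],[0,-36.6,13.3,3,0,0,0],[0,-36.6,13.3,5,0,0,0],[0,-36.6,13.4,5,0,0,0],[0,-36.6,13.4,5,0,0,0],[0,-36.6,13.4,5,0,0,0],[0,0,0,0,0,0,0],[0,0,0,0,0,0,0]]

```text
time_s: 15.1
ee_pos: [562.1, 0.9, 111.3]
tcp_rot: [-0.0, 0.753, 0.658, -0.0]
force: [0.9, 1.0, -0.2]
opening: 85.5
grip_force: 0.0
```

```bash
python3 - <<'E'
from h import *
d=grab('wrist'); P=dep(d)
m=(abs(P[...,0]-562)<40)&(abs(P[...,1]-1.5)<40)&(P[...,2]>20)&(P[...,2]<32)
q=P[m][:,:2].astype(np.float32); print(m.sum(),cv2.minEnclosingCircle(q),np.percentile(q,[1,99],axis=0).round(1).tolist(),np.median(P[m][:,2]))
cv2.imwrite('pics/w5.png',d['img'])
import go; go.rep([562.5,1.5,20,-7.6])
E
```

```text
3493 ((564.083740234375, 2.142521619796753), 28.040891647338867) [[538.1, -23.8], [590.2, 28.9]] 24.221499227905923
t 15.15 p [562.2   2.  111.5] phi -7.6 tilt [-0.001   0.0005] F [-0.6 -0.3 -0.4] open 85.4 grip 0.0 q [-0.14  0.88  0.15  1.68 -0.21  0.6  -0.  ]
az total 0.02
before tx -0.4 ty 0.4 tz 91.5
after tx -0.4 ty 0.4 tz 91.5
```

View pics/w5.png

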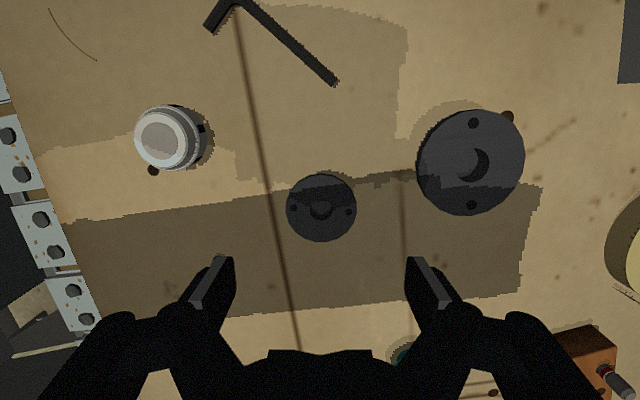

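The small dark bush sits centred between the open fingers, at (321,208). Nut and large bush are clear of them.

Request:
jog_arm:
  rows:
    - [[0,0,1,20,0,0,0],[0,0,0,20,0,0,0],[0,0,0,20,0,0,0],[0,0,0,18,0,0,0],[0,0,0,10,0,0,0],[0,0,0,6.5,0,0,0],[0,0,0,0,0,0,0],[1,0,0,0,0,0,0],[1,0,0,0,0,0,0],[1,0,0,0,0,0,0],[1,0,0,0,0,0,0],[1,0,0,0,0,0,0]]

```text
time_s: 16.35
ee_pos: [563.9, 1.3, 18.6]
tcp_rot: [0.0, 0.752, 0.659, 0.001]
force: [-2.5, 0.4, 15.9]
opening: 53.1
grip_force: 59.7
```

Request:
jog_arm:
  rows:
    - [[1,0,0,-8,0,0,0],[1,0,0,-15,0,0,0],[1,0,0,-25,0,0,0],[1,0,0,-25,0,0,0],[1,0,0,-20,0,0,0],[1,0,0,0,0,0,0],[1,0,0,0,0,0,0]]

```text
time_s: 17.05
ee_pos: [563.6, 1.3, 111.2]
tcp_rot: [0.0, 0.752, 0.659, 0.0]
force: [0.5, 0.7, -1.7]
opening: 53.0
grip_force: 62.9
```

```bash
python3 - <<'E'
from h import *
d=grab('side'); w=grab('wrist'); cv2.imwrite('pics/s6.png',np.hstack([cv2.resize(d['img'][120:280,260:460],(500,400)),w['img'][100:400,170:470][:300].repeat(1,0).copy() if 0 else cv2.resize(w['img'][150:350,200:340+110],(300,400))[:, :300]]))
import go; go.rep([493.4,391.8,112,-7.6])
E
```

```text
t 17.15 p [563.2   1.3 110.2] phi -7.6 tilt [-0.0007 -0.0001] F [-0.5  0.5 -0.1] open 53.2 grip 62.9 q [-0.14  0.88  0.15  1.67 -0.21  0.6  -0.  ]
az total 0.02
before tx 377.9 ty -120.7 tz -1.8
after tx 377.9 ty -120.8 tz -1.8
```

View pics/s6.png

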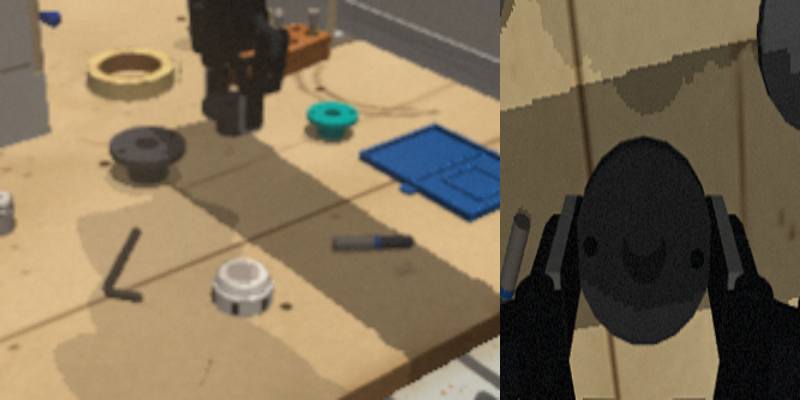

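The grey bush is held level across its rim between the pads (right panel). To the tray.

Request:
jog_arm:
  rows:
    - [[1,30,-9.6,0,0,0,0],[1,36,-11.5,0,0,0,0],[1,36,-11.5,0,0,0,0],[1,36,-11.5,0,0,0,0],[1,36,-11.5,0,0,0,0],[1,36,-11.5,0,0,0,0],[1,36,-11.5,0,0,0,0],[1,36,-11.5,0,0,0,0],[1,36,-11.5,5,0,0,0],[1,36,-11.5,10,0,0,0],[1,23.9,-7.6,10,0,0,0],[1,0,-1.5,0,0,0,0],[1,0,0,0,0,0,0],[1,0,0,0,0,0,0]]

```text
time_s: 18.55
ee_pos: [492.7, 390.9, 85.4]
tcp_rot: [0.0, 0.753, 0.658, -0.0]
force: [0.4, -0.1, -0.6]
opening: 53.5
grip_force: 63.0
```

```bash
python3 - <<'E'
from h import *
import go; go.rep([493.4,391.8,24,-7.6])
th=np.radians(-7.6);R=np.array([[np.cos(th),-np.sin(th)],[np.sin(th),np.cos(th)]])
d=grab('wrist'); P=dep(d); s=arm.state(); V=d['img'].max(2)
m=(abs(P[...,0]-493)<36)&(P[...,1]>360)&(P[...,1]<430)&(abs(P[...,2]-(s['ee_pos'][2]+6))<6)
q=P[m]; c=cv2.minEnclosingCircle(q[:,:2].astype(np.float32)); print(c,((np.array(c[0])-[523.3,360])@R).round(1),np.median(q[:,2]),m.sum())
H,S,V=cv2.split(cv2.cvtColor(d['img'],cv2.COLOR_BGR2HSV))
m=(abs(P[...,0]-487)<45)&(abs(P[...,1]-343)<45)&(H>15)&(H<32)&(S>130)&(P[...,2]>24)&(P[...,2]<36)
q=P[m]; print('brass px',len(q)); 
if len(q)>9: print(cv2.minEnclosingCircle(q[:,:2].astype(np.float32)))
cv2.imwrite('pics/w7.png',d['img'])
E
```

```text
t 18.55 p [492.7 390.9  85.4] phi -7.7 tilt [ 0.0001 -0.0009] F [ 0.4 -0.1 -0.6] open 53.5 grip 63.0 q [-0.84  1.01  0.27  1.43 -0.34  0.75 -0.58]
az total -0.05
before tx 1.0 ty 0.6 tz 61.4
after tx 1.0 ty 0.6 tz 61.4
((492.6979064941406, 399.2905578613281), 35.82673263549805) [-35.5  34.9] 90.84428636896281 9324
brass px 0
```

View pics/w7.png

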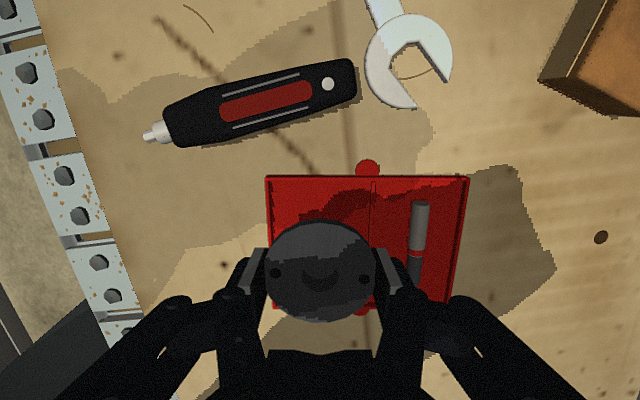

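The flange sits at about (320,272), with the cutter still in its lane at (417,240). I'll check the flange centre by casting rays onto its plane.

```bash
python3 - <<'E'
from h import *
d=load('wrist'); th=np.radians(-7.6);R=np.array([[np.cos(th),-np.sin(th)],[np.sin(th),np.cos(th)]])
q=onz(d,[(320,222),(320,321),(263,275),(376,275)],92.8)[:,:2]; print(q.round(1).tolist(), ((q-[523.3,360])@R).round(1).tolist())
E
```

```text
[[498.0, 420.0], [490.8, 366.3], [467.5, 396.6], [520.8, 389.5]] [[-33.0, 56.1], [-33.0, 2.0], [-60.2, 28.9], [-6.4, 28.9]]
```

Request:
jog_arm:
  rows:
    - [[1,0,0,18,0,0,0],[1,0,0,16,0,0,0],[1,0,0,10,0,0,0],[1,0,0,6,0,0,0],[1,0,0,4,0,0,0],[1,0,0,3,0,0,0],[1,0,0,3,0,0,0],[1,0,0,1.5,0,0,0],[1,0,0,0,0,0,0],[1,0,0,0,0,0,0]]

```text
time_s: 19.6
ee_pos: [492.3, 392.0, 24.1]
tcp_rot: [0.0, 0.752, 0.659, 0.0]
force: [0.1, 0.2, -0.7]
opening: 53.1
grip_force: 63.0
```

Request:
jog_arm:
  rows:
    - [[1,0,0,0.7,0,0,0],[1,0,0,0.4,0,0,0],[1,0,0,0,0,0,0]]

```text
time_s: 19.9
ee_pos: [492.2, 392.0, 22.8]
tcp_rot: [0.0, 0.752, 0.659, -0.0]
force: [0.1, 0.2, -0.0]
opening: 53.1
grip_force: 63.4
```

Request:
jog_arm:
  rows:
    - [[0.2,0,0,0,0,0,0],[0.2,0,0,0,0,0,0],[0.1,0,0,0,0,0,0],[0.1,0,0,0,0,0,0],[0.1,0,0,-10,0,0,0],[0.1,0,0,-20,0,0,0],[0.1,0,0,-30,0,0,0],[0.1,0,0,-30,0,0,0],[0.1,0,0,-30,0,0,0],[0.3,0,0,0,0,0,0],[0.3,0,0,0,0,0,0]]

```text
time_s: 21.0
ee_pos: [492.3, 392.1, 143.5]
tcp_rot: [-0.0, 0.752, 0.659, 0.0]
force: [-0.5, 0.0, -0.7]
opening: 59.9
grip_force: 0.0
```

```bash
python3 - <<'E'
from h import *
import go; go.rep([445.5,-70.5,120,-33.4])
th=np.radians(-7.6);R=np.array([[np.cos(th),-np.sin(th)],[np.sin(th),np.cos(th)]])
for n in ['wrist','side']:
    d=grab(n); P=dep(d); H,S,V=cv2.split(cv2.cvtColor(d['img'],cv2.COLOR_BGR2HSV))
    for nm,m in [('brass',(H>15)&(H<32)&(S>130)),('grey',(S<110)&(V<140))]:
        m=m&(abs(P[...,0]-490)<40)&(P[...,1]>310)&(P[...,1]<430)&(P[...,2]>24)&(P[...,2]<37)
        q=P[m]
        if len(q)>9:
            c,r=cv2.minEnclosingCircle(q[:,:2].astype(np.float32)); A=np.c_[q[:,:2]-q[:,:2].mean(0),np.ones(len(q))]
            print(n,nm,len(q),np.round(c,1),round(r,1),'tray',((np.array(c)-[523.3,360])@R).round(1),'z',np.median(q[:,2]).round(1),'slope',np.linalg.lstsq(A,q[:,2],rcond=None)[0][:2].round(3))
cv2.imwrite('pics/s8.png',cv2.resize(d['img'][220:330,150:330],None,fx=3,fy=3))
E
```

```text
t 21.0 p [492.3 392.1 143.5] phi -7.6 tilt [0.0006 0.0007] F [-0.5  0.  -0.7] open 59.9 grip 0.0 q [-0.86  0.93  0.3   1.39 -0.32  0.87 -0.6 ]
az total 25.81
before tx -464.7 ty 14.7 tz 23.5
after tx -411.9 ty 215.6 tz 23.5
wrist brass 575 [497.5 359. ] 33.3 tray [-25.5  -4.4] z 28.1 slope [-0.004 -0.012]
wrist grey 2754 [493.3 392.7] 28.1 tray [-34.1  28.4] z 28.2 slope [-0.002 -0.   ]
side brass 177 [485. 348.] 18.6 tray [-36.3 -17. ] z 30.4 slope [ 0.036 -0.009]
side grey 596 [492.4 393.7] 28.5 tray [-35.1  29.3] z 31.0 slope [ 0.019 -0.009]
```

View pics/s8.png

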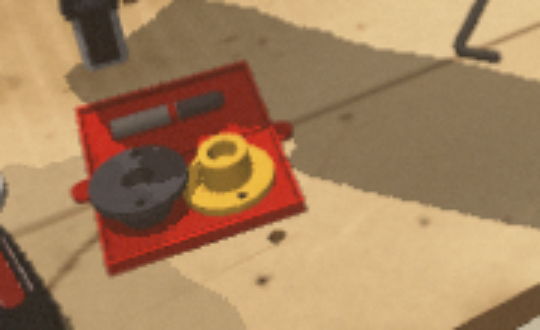

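The kit is in: grey flange at (140,175) overlapping the brass bush at (230,172), level, centres about 49 mm apart. Next is the blue cutter.

Request:
jog_arm:
  rows:
    - [[0.3,-35.7,1.1,0,0,0,0],[0.3,-35.7,1.1,0,0,0,0],[0.3,-35.7,1.1,0,0,0,0],[0.3,-35.7,1.1,0,0,0,0],[0.3,-35.7,1.1,0,0,0,0],[0.3,-35.7,1.1,0,0,0,0],[0.3,-35.7,1.1,0,0,0,0],[0.3,-35.8,1.1,0,0,0,0],[0.3,-35.8,1.1,0,0,0,0],[0.3,-35.8,1.2,0,0,0,0],[0.3,-35.8,1.2,0,0,0,0],[0.3,-35.8,1.2,0,0,0,0],[0.3,-35.8,1.2,0,0,0,0],[0.3,0,0,6,0,0,6.4],[0.3,0,0,6,0,0,6.4],[0.3,0,0,6,0,0,6.5],[0.3,0,0,6,0,0,6.5],[0.3,0,0,0,0,0,0],[0.3,0,0,0,0,0,0]]

```text
time_s: 23.0
ee_pos: [445.2, -70.6, 118.6]
tcp_rot: [-0.0, 0.88, 0.476, -0.0]
force: [0.4, -0.8, -0.0]
opening: 59.8
grip_force: 0.0
```

```bash
python3 - <<'E'
from h import *
d=grab('wrist'); cv2.imwrite('pics/w9.png',d['img'])
import go
P=dep(d); m=(abs(P[...,0]-445)<50)&(abs(P[...,1]+70)<55)&(P[...,2]>4.5)&(P[...,2]<20)
q=P[m];e=q[:,:2]-q[:,:2].mean(0); w=np.linalg.svd(e,full_matrices=False)[2][0]; t=e@w
print(m.sum(),'deg',np.degrees(np.arctan2(w[1],w[0])),'mid',(t.max()+t.min())/2*w+q[:,:2].mean(0),np.ptp(t),np.median(q[:,2]))
go.rep([445.5,-70.5,14,-33.4])
# blue tray
H,S,V=cv2.split(cv2.cvtColor(d['img'],cv2.COLOR_BGR2HSV))
m=(H>100)&(H<125)&(S>110)&(V>40)&(P[...,1]<-140)&(P[...,2]>-5)&(P[...,2]<20); q=P[m]; print(len(q))
r=cv2.minAreaRect(q[:,:2].astype(np.float32)); print(r)
q=P[m&(P[...,2]>6.5)]; print(cv2.minAreaRect(q[:,:2].astype(np.float32)),np.percentile(q,[1,99],axis=0).round(1).tolist())
E
```

```text
1116 deg -123.11852690365757 mid [447.09675163 -70.35498735] 72.25994992988062 9.729742963947615
t 23.05 p [445.3 -70.6 118.8] phi -33.2 tilt [-0.0005 -0.0001] F [ 0.4 -0.5  0.7] open 60.0 grip 0.0 q [-0.01  0.77  0.18  2.06 -0.38  0.34 -0.11]
az total 0.2
before tx 0.2 ty 0.1 tz 104.8
after tx 0.2 ty 0.1 tz 104.8
7871
((500.339599609375, -225.855224609375), (129.0096435546875, 159.10472106933594), 84.34941101074219)
((500.1605224609375, -228.96041870117188), (149.45326232910156, 114.4271011352539), 0.006744016893208027) [[426.0, -285.4, 6.6], [574.5, -172.3, 9.7]]
```

Request:
jog_arm:
  rows:
    - [[0.3,0.5,0.7,20,0,0,0],[0.3,0,0,20,0,0,0],[0.3,0,0,20,0,0,0],[0.3,0,0,20,0,0,0],[0.3,0,0,15,0,0,0],[0.3,0,0,9.5,0,0,0],[0.3,0,0,0,0,0,0],[1,0,0,0,0,0,0],[1,0,0,0,0,0,0],[1,0,0,0,0,0,0],[1,0,0,0,0,0,0],[1,0,0,0,0,0,0],[1,0,0,0,0,0,0],[1,0,0,0,0,0,0]]

```text
time_s: 24.45
ee_pos: [446.6, -70.6, 15.0]
tcp_rot: [0.0, 0.88, 0.474, 0.0]
force: [-1.3, 0.2, 12.2]
opening: 9.5
grip_force: 58.9
```

Request:
jog_arm:
  rows:
    - [[1,0,0,-10,0,0,0],[1,0,0,-20,0,0,0],[1,0,0,-30,0,0,0],[1,0,0,-25,0,0,0],[1,0,0,0,0,0,0],[1,0,0,0,0,0,0]]

```text
time_s: 25.05
ee_pos: [446.5, -70.4, 99.8]
tcp_rot: [0.0, 0.88, 0.474, 0.0]
force: [-0.3, 1.2, -1.0]
opening: 9.4
grip_force: 59.3
```

```bash
python3 go.py 539.5 -228 90 0
```

```text
t 25.05 p [446.5 -70.4  99.8] phi -33.4 tilt [ 0.0011 -0.0002] F [-0.3  1.2 -1. ] open 9.4 grip 59.3 q [ 0.    0.81  0.15  2.07 -0.4   0.29 -0.09]
az total -33.36
before tx -80.5 ty 164.3 tz 9.8
after tx -157.6 ty 93.0 tz 9.8
```

Request:
jog_arm:
  rows:
    - [[1,-16.1,32.8,0,0,0,0],[1,-16.1,32.8,0,0,0,0],[1,-16.1,32.9,0,0,0,0],[1,-16.1,32.9,0,0,0,0],[1,-16.1,32.9,0,0,0,0],[1,0,0,2,0,0,-6.7],[1,0,0,2,0,0,-6.7],[1,0,0,2,0,0,-6.6],[1,0,0,2,0,0,-6.7],[1,0,0,2,0,0,-6.7],[1,0,0,0,0,0,0],[1,0,0,0,0,0,0]]

```text
time_s: 26.25
ee_pos: [538.9, -228.2, 88.7]
tcp_rot: [-0.001, 0.708, 0.706, -0.0]
force: [1.0, -0.6, -1.4]
opening: 9.2
grip_force: 59.3
```

```bash
python3 - <<'E'
from h import *
import go; go.rep([539.5,-228,19,0])
d=grab('wrist'); cv2.imwrite('pics/w10.png',d['img'])
E
```

```text
t 26.25 p [ 538.9 -228.2   88.7] phi -0.2 tilt [-0.0009  0.0006] F [ 1.  -0.6 -1.4] open 9.2 grip 59.3 q [ 0.32  0.93  0.06  1.6  -0.08  0.61  0.41]
az total -0.21
before tx 0.2 ty 0.6 tz 69.7
after tx 0.2 ty 0.6 tz 69.7
```

View pics/w10.png

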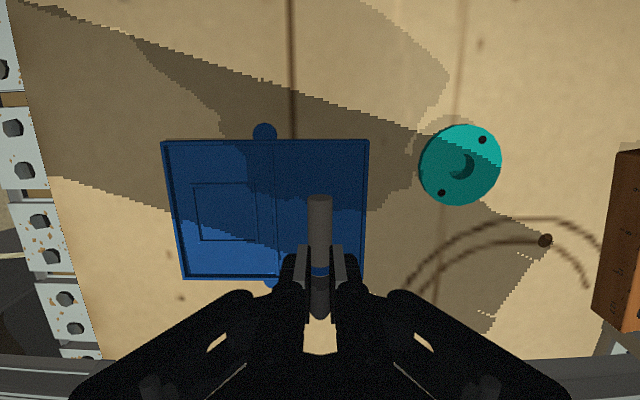

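The cutter is parallel to the rib, over the blue tray's cutter lane at (320,235). The turquoise bush at (460,165) is clear.

Request:
jog_arm:
  rows:
    - [[1,0,0,20,0,0,0],[1,0,0,20,0,0,0],[1,0,0,14,0,0,0],[1,0,0,8,0,0,0],[1,0,0,4,0,0,0],[1,0,0,3,0,0,0],[1,0,0,0.5,0,0,0],[1,0,0,0,0,0,0],[0.6,0,0,0,0,0,0],[0.6,0,0,0,0,0,0],[0.6,0,0,0,0,0,0],[0.6,0,0,-10,0,0,0],[0.6,0,0,-20,0,0,0],[0.6,0,0,-30,0,0,0],[0.6,0,0,-30,0,0,0],[0.4,0,0,-30,0,0,0],[0.4,0,0,0,0,0,0],[0.4,0,0,0,0,0,0]]

```text
time_s: 28.1
ee_pos: [539.3, -228.2, 140.6]
tcp_rot: [0.001, 0.707, 0.707, 0.0]
force: [-0.8, 0.6, -0.7]
opening: 51.1
grip_force: 0.0
```

```bash
python3 - <<'E'
from h import *
import go; go.rep([664,192,120,0])
d=grab('wrist');P=dep(d)
m=(abs(P[...,0]-539)<30)&(abs(P[...,1]+228)<50)&(P[...,2]>11)&(P[...,2]<24)&(d['img'].max(2)<250)
q=P[m];e=q[:,:2]-q[:,:2].mean(0); w=np.linalg.svd(e,full_matrices=False)[2][0]; t=e@w
print(m.sum(),'deg',np.degrees(np.arctan2(w[1],w[0])),'mid',(t.max()+t.min())/2*w+q[:,:2].mean(0),np.ptp(t),np.median(q[:,2]))
E
```

```text
t 28.1 p [ 539.3 -228.2  140.6] phi 0.0 tilt [ 0.001  -0.0005] F [-0.8  0.6 -0.7] open 51.1 grip 0.0 q [ 0.31  0.85  0.06  1.57 -0.07  0.72  0.41]
az total 0.01
before tx 420.2 ty 124.8 tz 20.6
after tx 420.2 ty 124.7 tz 20.6
901 deg -90.03838991150396 mid [ 540.13014984 -228.3061252 ] 71.59257602519133 13.690739043260464
```

Request:
jog_arm:
  rows:
    - [[0.4,35,10.4,0,0,0,0],[0.4,35,10.4,0,0,0,0],[0.4,35,10.4,0,0,0,0],[0.4,35,10.4,0,0,0,0],[0.4,35,10.4,0,0,0,0],[0.4,35,10.4,0,0,0,0],[0.4,35,10.4,0,0,0,0],[0.4,35,10.4,0,0,0,0],[0.4,35,10.4,0,0,0,0],[0.4,35,10.4,5,0,0,0],[0.4,35,10.4,8,0,0,0],[0.4,35,10.4,8,0,0,0],[0.4,0,0,0,0,0,0],[0.4,0,0,0,0,0,0]]

```text
time_s: 29.55
ee_pos: [663.3, 192.1, 117.3]
tcp_rot: [-0.0, 0.707, 0.708, -0.001]
force: [0.6, -0.6, -0.0]
opening: 51.0
grip_force: 0.0
```

```bash
python3 - <<'E'
from h import *
d=grab('wrist');P=dep(d)
m=(abs(P[...,0]-664)<28)&(abs(P[...,1]-192)<28)&(P[...,2]>27)&(P[...,2]<44)
q=P[m]; print(m.sum(),cv2.minEnclosingCircle(q[:,:2].astype(np.float32)),np.median(q[:,2]))
import go; go.rep([664,192,24,0])
E
```

```text
790 ((665.8871459960938, 193.3257598876953), 13.006072998046875) 35.02953063872937
t 29.6 p [663.6 191.1 117.9] phi -0.0 tilt [-0.0013 -0.0012] F [-0.2 -0.6 -0.5] open 51.3 grip 0.0 q [-0.39  1.05  0.17  1.12 -0.18  0.99 -0.2 ]
az total -0.0
before tx 0.9 ty 0.4 tz 93.9
after tx 0.9 ty 0.4 tz 93.9
```

Request:
jog_arm:
  rows:
    - [[0.4,1.2,1.3,20,0,0,0],[0.4,0,0,20,0,0,0],[0.4,0,0,20,0,0,0],[0.4,0,0,18,0,0,0],[0.4,0,0,12,0,0,0],[0.4,0,0,8,0,0,0],[0.4,0,0,0,0,0,0],[1,0,0,0,0,0,0],[1,0,0,0,0,0,0],[1,0,0,0,0,0,0],[1,0,0,0,0,0,0],[1,0,0,0,0,0,0]]

```text
time_s: 30.8
ee_pos: [665.7, 193.1, 21.8]
tcp_rot: [0.0, 0.707, 0.707, 0.001]
force: [-1.2, -0.0, 6.7]
opening: 23.4
grip_force: 58.7
```

Request:
jog_arm:
  rows:
    - [[1,0,0,-8,0,0,0],[1,0,0,-15,0,0,0],[1,0,0,-25,0,0,0],[1,0,0,-30,0,0,0],[1,0,0,-22,0,0,0],[1,0,0,0,0,0,0],[1,0,0,0,0,0,0]]

```text
time_s: 31.5
ee_pos: [665.3, 193.1, 121.8]
tcp_rot: [0.0, 0.707, 0.707, 0.0]
force: [-0.7, -0.3, -0.7]
opening: 23.3
grip_force: 58.9
```

```bash
python3 - <<'E'
from h import *
d=grab('side'); w=grab('wrist'); cv2.imwrite('pics/s11.png',np.hstack([cv2.resize(d['img'][100:240,180:340],(480,420)),cv2.resize(w['img'][180:390,240:400],(320,420))]))
import go; go.rep([465.3,-228,118,0])
E
```

```text
t 31.6 p [664.9 192.9 120.4] phi 0.0 tilt [-0.0009 -0.0003] F [ 0.  -0.2 -1.2] open 23.6 grip 58.9 q [-0.39  1.05  0.17  1.11 -0.18  1.   -0.21]
az total 0.01
before tx -420.9 ty -199.7 tz 2.4
after tx -420.9 ty -199.6 tz 2.4
```

View pics/s11.png

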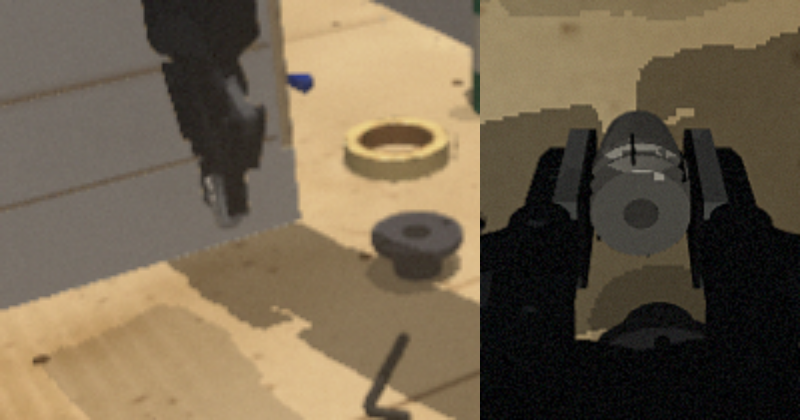

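The collet is held upright between the pads (right panel, about (640,190)). To the blue tray.

Request:
jog_arm:
  rows:
    - [[1,-32.4,-15.4,0,0,0,0],[1,-32.4,-15.4,0,0,0,0],[1,-32.4,-15.4,0,0,0,0],[1,-32.4,-15.4,0,0,0,0],[1,-32.4,-15.4,0,0,0,0],[1,-32.4,-15.4,0,0,0,0],[1,-32.4,-15.3,0,0,0,0],[1,-32.4,-15.3,0,0,0,0],[1,-32.4,-15.3,0,0,0,0],[1,-32.4,-15.3,0,0,0,0],[1,-32.3,-15.3,0,0,0,0],[1,-32.3,-15.4,10,0,0,0],[1,-32.3,-15.4,20,0,0,0],[1,0,0,10,0,0,0],[1,0,0,0,0,0,0],[1,0,0,0,0,0,0]]

```text
time_s: 33.2
ee_pos: [466.0, -227.1, 80.9]
tcp_rot: [-0.0, 0.707, 0.708, 0.0]
force: [0.4, 0.2, -0.9]
opening: 23.1
grip_force: 59.0
```

```bash
python3 - <<'E'
from h import *
import go; go.rep([465.3,-228,26,0])
d=grab('wrist'); cv2.imwrite('pics/w12.png',d['img'])
P=dep(d);H,S,V=cv2.split(cv2.cvtColor(d['img'],cv2.COLOR_BGR2HSV))
m=(H>100)&(H<125)&(S>110)&(V>40)&(P[...,2]>7.5)&(P[...,2]<14); q=P[m]; print(len(q),np.percentile(q,[1,99],axis=0).round(1).tolist())
E
```

```text
t 33.2 p [ 466.  -227.1   80.9] phi 0.1 tilt [-0.0002  0.0005] F [ 0.4  0.2 -0.9] open 23.1 grip 59.0 q [ 0.38  0.88  0.02  1.85 -0.05  0.41  0.44]
az total 0.07
before tx -0.9 ty -0.7 tz 54.9
after tx -0.9 ty -0.7 tz 54.9
1594 [[425.8, -285.5, 7.5], [574.3, -172.9, 13.4]]
```

View pics/w12.png

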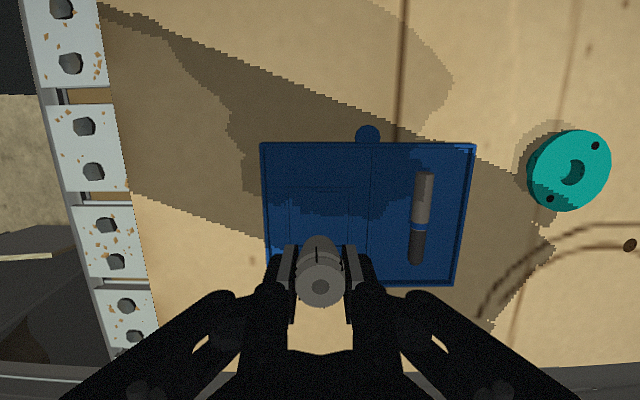

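The blue cutter lies in its lane at (423,217), and the collet is above the pocket at (320,275). Lowering it.

Request:
jog_arm:
  rows:
    - [[1,-0.9,-0.6,16,0,0,0],[1,0,0,16,0,0,0],[1,0,0,11,0,0,0],[1,0,0,6,0,0,0],[1,0,0,3,0,0,0],[1,0,0,2,0,0,0],[1,0,0,0.5,0,0,0],[1,0,0,0,0,0,0]]

```text
time_s: 34.05
ee_pos: [465.1, -228.9, 26.6]
tcp_rot: [0.0, 0.707, 0.707, 0.0]
force: [0.3, 0.7, -0.5]
opening: 23.0
grip_force: 59.0
```

Request:
jog_arm:
  rows:
    - [[1,0,0,0.7,0,0,0],[1,0,0,0,0,0,0],[0.6,0,0,0,0,0,0],[0.5,0,0,0,0,0,0],[0.5,0,0,0,0,0,0],[0.5,0,0,-8,0,0,0],[0.5,0,0,-20,0,0,0],[0.5,0,0,-30,0,0,0],[0.5,0,0,-30,0,0,0],[0.5,0,0,-30,0,0,0],[0.5,0,0,0,0,0,0],[0.5,0,0,0,0,0,0]]

```text
time_s: 35.25
ee_pos: [465.1, -228.9, 144.3]
tcp_rot: [0.001, 0.707, 0.707, 0.0]
force: [-1.0, -0.3, -1.2]
opening: 42.8
grip_force: 0.0
```

```bash
python3 - <<'E'
from h import *
import go; go.rep()
w=grab('wrist');d=grab('side');P=dep(w)
m=(abs(P[...,0]-465)<20)&(abs(P[...,1]+228)<20)&(P[...,2]>33)&(P[...,2]<48)
q=P[m]; print(m.sum(),cv2.minEnclosingCircle(q[:,:2].astype(np.float32)),np.median(q[:,2]))
cv2.imwrite('pics/s13.png',cv2.resize(d['img'][130:320,150:490],None,fx=2.3,fy=2.3))
E
```

```text
t 35.25 p [ 465.1 -228.9  144.3] phi 0.0 tilt [ 0.001  -0.0005] F [-1.  -0.3 -1.2] open 42.8 grip 0.0 q [ 0.38  0.77  0.04  1.81 -0.05  0.56  0.44]
642 ((465.1985168457031, -228.65953063964844), 13.003551483154297) 39.01142976548654
```

View pics/s13.png

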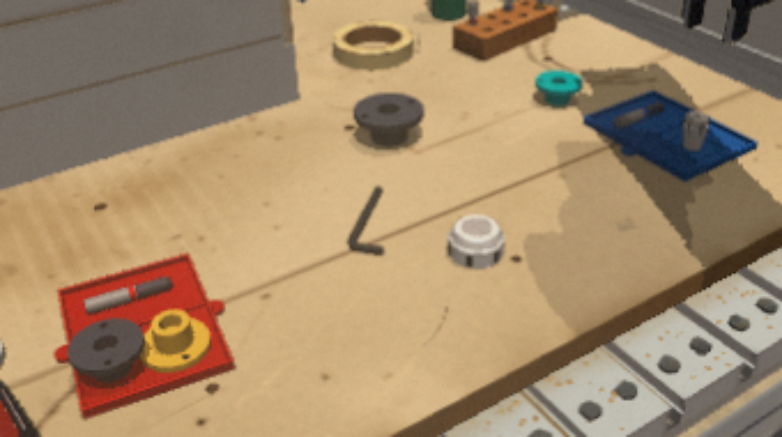

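Both kits are complete: red tray at (145,335), blue tray with the collet upright at (697,130). The nut and hex key haven't moved, and the gripper is clear.

```bash
python3 -c "
from bench import ticket
print(ticket.sign_off())"
```

```text
the job is handed in; nothing more can be done
None
```

Both kits are packed as asked, in the order given, and the job was handed in at about 35 s of the 106 s allowed; the hand-in returned no verdict.

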